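# Slide the slate off the pantry shelf edge and set it on the trivet

### The arm

A 7-joint arm with a two-finger parallel gripper is mounted at the origin on the work surface. World frame = base frame: x ahead of the robot, y to its left, z up, the work surface at z = 0. Lengths are in m, angles in rad, forces in N, time in s.
With the tool pointing down it reaches from about 0.35 to 0.9 m from the base axis. Payload 8.1 kg.
Tool frame: the origin (TCP) lies where the fingers leave the gripper's body, on its centre line; the fingertips stand 66 mm ahead of it and the grasp point (between the pads) lies 47 mm ahead of it (arm.tip_reach is the distance from the TCP to the fingertips, in m); z points along the fingers, y is the direction in which the jaws open and shut (so a half turn about z gives the same grasp; the last joint's range is limited). The gripper opens to 92 mm and grips with 3 to 60 N. Pads are 19 mm wide; open, the fingers measure 130 mm over their backs; the gripper's body (75 mm by 190 mm) begins 47 mm behind the grasp point.
Start: joints at [1.024, 0.434, 0.025, 1.573, -0.012, 1.134, -0.075], TCP at [0.268, -0.564, 0.292] pointing down, gripper open.
Joint ranges: [-2.62, 2.62], [-0.44, 2.09], [-1.27, 1.32], [0.08, 2.57], [-1.32, 4.46], [0.12, 2], [-2.74, 2.74]. Speed limits (rad/s): [2.22, 2.22, 3.01, 3.01, 3.14, 3.14, 3.14].

### API

Orientations are given as a rotation vector (axis times angle).
In Python, from cell import arm gives the robot as it stands.
- The arm moves only by the tool carry_out, never from a script. Its argument "plan" is a list of rows, each a list of 5 numbers: the shift along the world's x, y, z in cm, then the turn about the world's z in rad, then the finger opening in cm, from 0 to 9.18. In form: [[tx, ty, tz, spin, fingers], ...]. A call has 1 to 20 rows; each row is the pose to reach, as a shift and turn from the pose measured when the call began; what a row does not reach only later rows make up. A row lasts 1/10 s, in which the tool goes at most 50 mm and 8.59 degrees, less where a joint would pass 70% of its speed; a pose out of reach is approached as far as the arm can. A call with a gripper value outside its range is refused whole. The fingers move at their own pace and stop on an object; "squeeze" is the grip in N (left out, the last holds). Time passes only in rows, so rows that repeat a pose let the fingers close. It gives the time, the measured TCP pose, the force and the opening at its end, in the units of the state.
- arm.observe(): the state, without advancing time (a new reading comes with each control period).
- arm.get_image(name): name is "side" or "top" or "wrist"; returns (picture, depth): 400x640x3 uint8, red, green, blue; 400x640 float32, m along the optical axis (not along the pixel's ray), 0 where there is no reading.
- arm.get_calibration(name): a dict with "intrinsics" (3x3 intrinsics, pixels), "rvec" (rotation vector, rad) and "tvec" (3), from world to camera coordinates, as OpenCV has them; the wrist camera has in their place "tool_from_camera" (4x4, takes a point from camera to tool coordinates, whose origin is the TCP and whose axes are the flange's). Camera axes: x right, y down, z forward; pixel columns grow to the right and rows downward; lengths in m; the calibration is good to about 2 mm. A picture is of the moment at which its call begins: read the wrist's pose just before it. get_calibration takes no time and is no camera call.
- arm.sign_off(): hands the job in, once; it reports no verdict.
The state is a dict: "clock": time; "joints": joint angles; "dq": joint speeds; "joint_efforts": joint torques, N m; "position": TCP position; "ee_rot": TCP orientation; "force": force on the tool from outside, world axes, zero at the start; "ft_torque": the same for the moment, N m; "width": opening from 0.0 (shut) to 1.0 (fully open).
Only numpy, scipy, OpenCV 4.12 (cv2) and the standard library are available. Lean on these libraries where they do the work, as an engineer would, in place of code of your own. Each camera call takes 0.05 s, during which the arm holds its last target. There are 200 camera calls.

### The job

The thin slate serving plate lies between two runners on the raised oak shelf, where its sides cannot be gripped: slide it towards the robot until about a third of it overhangs the shelf's front edge, then pinch it by the overhanging part and lift it off. Set it down gently (do not drop it), flat and roughly centred on the round cork trivet, ready for the waffles, and let go. Do not let it fall to the worktop, and leave the spoon rest, the spatula and the white canister where they are.

Things in the scene. Friction and masses are not known exactly. Their poses are not given: they have to be found in the camera images.
- slate: Dark grey slate serving plate, 150 (its x) x 60 (its y) x 5 mm thick, about 0.09 to 0.18 kg, loose. Origin: centre of its underside; z up. At the start it lies flat on the shelf with its x along the shelf's x, its front end (-x) 15 to 40 mm behind the shelf's front edge.
- slate_front (a point): Middle of the slate's front end (own x = -75 mm), at half thickness; the end that is to overhang.
- slate_back (a point): Middle of the slate's back end (own x = +75 mm), at half thickness; a fingertip lowered behind it can push the slate forward.
- shelf: Raised pale oak shelf, fixed, 300 wide (its y) x 430 deep (its x); its flat top face is 100 mm above the worktop, the board 18 mm thick and open below at the front (legs start 45 mm behind the front edge). Origin: on the worktop straight under the middle of its front edge; x points from the front edge into the shelf, away from the robot; z up.
- shelf_edge (a point): Middle of the shelf's front edge, at its top face; axes as the shelf. Two oak runners, 12 mm wide and standing 9 mm above the top face, run from the front edge 240 mm back; their inner faces are at y = +-33 mm, with the slate between them (3 mm play each side).
- rolltop (a point): Lower edge of the half-raised slatted roll-top that stands on the shelf: its front face is 292 mm behind the front edge, this point 164 mm above the worktop; it is fixed, 300 mm wide, and rises to 240 mm above the worktop. A lidded glass jar stands inside it.
- trivet: Round cork trivet, 90 mm in diameter and 40 mm high, fixed on the worktop left or right of the shelf. Origin: centre of its underside; its flat top is 40 mm above it.
- spoon_rest: Blue ceramic spoon rest, a shallow dish 96 mm across and 18 mm high with a 40 mm tab on its -x side; loose, on the side of the shelf where the trivet is not. Origin: centre of the underside. Leave alone.
- spatula: Bamboo spatula lying on the worktop at the right, about 285 mm long (its x), up to 60 mm wide, 8 mm thick, loose. Origin: on its underside 130 mm from the blade's end. Leave alone. (Also seen, at the back right: a stainless bowl, 190 mm across and 85 mm high.)
- canister: White ceramic canister with an oak lid, 90 mm across, 140 mm high, loose, at the left. Origin: centre of the underside. Leave alone. (Also seen, at the back left of the worktop: a fixed round waffle iron, 230 mm across and 108 mm high, its handle reaching about 185 mm from its centre towards the robot.)
Mind the look-alikes: they are no part of the job. Leave any blue or turquoise look-alike of the slate alone.

How it is judged:
On the way, in this order (a step that is already met when the one before it is completed fails the run):
1. the slate overhangs the shelf's front edge by at least 35 mm while lying flat on the shelf (x of slate_front in the frame of shelf_edge below -0.035 m and angle between slate's own z axis and vertical below 0.08 rad and height (world z) of slate between 0.096 and 0.104 m and contact force between slate and shelf above 0.1 N), for 0.2 s.
2. the slate is held in the fingers, clear of the shelf (contact force between the fingers and slate above 1 N and contact force between slate and shelf below 0.01 N and x of slate_back in the frame of shelf_edge below 0.2 m and height (world z) of slate above 0.05 m), for 0.2 s.
At the end, for the whole second after the job is handed in: The slate lies flat (within 0.08 rad) and right way up on top of the trivet, its centre within 30 mm of the trivet's centre, at rest and released (horizontal distance between slate and trivet below 0.03 m and height (world z) of slate between 0.036 and 0.045 m and angle between slate's own z axis and vertical below 0.08 rad and contact force between slate and trivet above 0.3 N and linear speed of slate below 0.02 m/s); the robot touches nothing.
It fails at once if the slate falls to the worktop (its underside centre below 25 mm) (height (world z) of slate below 0.025 m).
It fails at once if the slate is dropped: it falls freely, untouched by the fingers, faster than 0.7 m/s (from about 25 mm or more) (linear speed of slate above 0.7 m/s and contact force between the fingers and slate below 0.01 N).
It fails at once if another loose thing (spoon rest, spatula, canister) is moved by more than 30 mm (distance of any of spoon_rest, spatula, canister from where it was at the start of the episode above 0.03 m).
It also fails if it takes over 54 s, if anything falls off the work surface, if the arm or the gripper's body presses on something with over 40 N, if the wrist force passes 120 N, or if a joint passes its speed limit or range.

## Working session

There is one attempt and no reset: what is moved stays moved. The work goes in short steps, Python scripts to look and compute and a tool call to move; the robot and the scene stay as the last step left them, time stands still between calls to the robot, and variables do not carry over. Pictures are saved under pics/ and viewed, about 8 in all and at most 12, crops included, and the job is handed in when it is done.

Besides the shell and the picture viewer there is one more tool, called after ">>>" as name(argument=value, ...), one argument or row to a line, values as JSON. carry_out: Moves the arm, as the interface text tells. Its arguments: {"type":"object","properties":{"plan":{"type":"array"},"squeeze":{"type":"number"}},"required":["plan"]}

```bash
mkdir -p pics; cat > h.py <<'E'
import numpy as np, cv2
from cell import arm
def pix2w(name,pts,d,obs=None):
    c=arm.get_calibration(name);K=np.array(c["intrinsics"]);out=[]
    for u,v in pts:
        p=np.median([x for x in d[v-1:v+2,u-1:u+2].ravel() if x>0] or [0])
        pc=np.linalg.inv(K)@[u,v,1]*p
        if name=="wrist":
            T=np.array(c["tool_from_camera"]);q=T[:3,:3]@pc+T[:3,3]
            w=cv2.Rodrigues(np.array(obs["ee_rot"],float))[0]@q+obs["position"]
        else:
            R=cv2.Rodrigues(np.array(c["rvec"],float))[0];w=R.T@(pc-np.array(c["tvec"]).ravel())
        out.append(w)
    return np.array(out)
def snap(name,tag):
    o=arm.observe();im,d=arm.get_image(name)
    cv2.imwrite(f"pics/{tag}.png",im[:,:,::-1]);np.save(f"pics/{tag}.npy",d);return o,im,d
E
python3 - <<'E'
from h import *
for n in("top","side"):snap(n,n+"0")
print(arm.observe(),arm.tip_reach)
E
```

```text
{'clock': 0.1, 'joints': array([ 1.02439676,  0.43513627,  0.0249737 ,  1.57396027, -0.01158505,
        1.13402132, -0.07509889]), 'dq': array([-9.89568234e-04, -7.07303879e-04, -2.38090907e-04, -3.01010596e-03,
       -1.43755210e-04,  1.21545795e-03,  5.37862645e-05]), 'joint_efforts': array([ 4.03472208e-03, -6.69127536e+01,  9.88624692e-01, -3.15144789e+01,
       -6.04769820e-02,  3.74990806e-02,  2.34198001e-05]), 'position': array([ 0.2681648 , -0.5641568 ,  0.29155172]), 'ee_rot': array([-3.06330838e+00, -6.91029372e-01,  6.87708073e-04]), 'force': array([-0.07482078, -0.23674098, -0.17507985]), 'ft_torque': array([0.03647437, 0.02271714, 0.00687007]), 'width': 1.0016164465302249} 0.0655
```

View pics/top0.png

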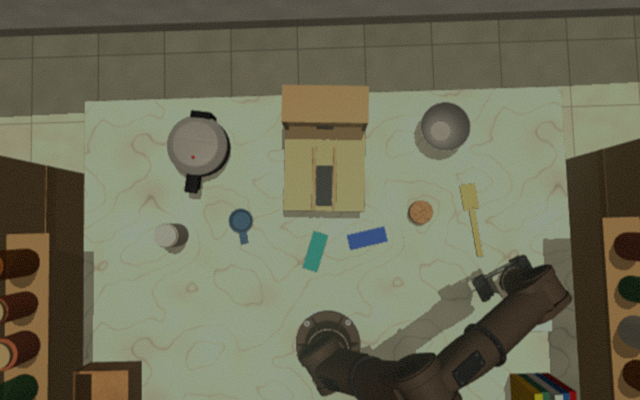

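View pics/side0.png

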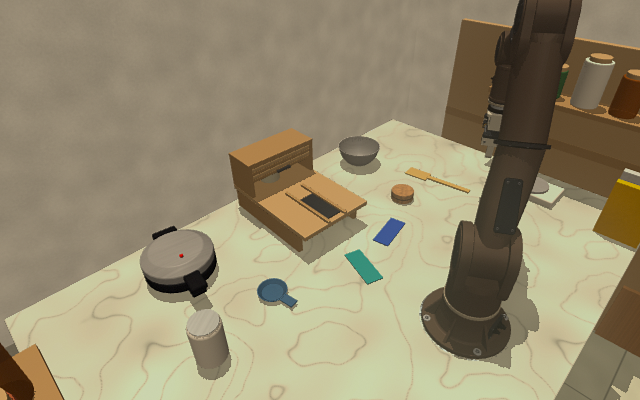

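The top view shows the slate at about (324,186) between the runners, and the shelf front edge at row ~211. The trivet is at (420,212), on the right, and blue and teal decoys lie in front of the shelf. I'll enlarge this area.

```bash
python3 - <<'E'
from h import *
im=cv2.imread("pics/top0.png")[75:225,275:445]
cv2.imwrite("pics/c1.png",cv2.resize(im,None,fx=4,fy=4,interpolation=cv2.INTER_CUBIC)[:600,:680])
d=np.load("pics/top0.npy")
P=[(286,209),(362,207),(324,208),(324,186),(324,150),(420,212),(324,140),(324,126),(324,100),(412,240)]
for p,w in zip(P,pix2w("top",P,d)):print(p,w.round(3))
E
```

```text
(286, 209) [0.512 0.14  0.099]
(362, 207) [ 0.511 -0.142  0.101]
(324, 208) [ 0.511 -0.001  0.1  ]
(324, 186) [ 0.592 -0.004  0.108]
(324, 150) [ 0.728 -0.007  0.1  ]
(420, 212) [ 0.488 -0.366  0.042]
(324, 140) [ 0.766 -0.008  0.099]
(324, 126) [ 0.802 -0.011  0.175]
(324, 100) [ 0.879 -0.014  0.239]
(412, 240) [ 0.381 -0.339 -0.001]
```

View pics/c1.png

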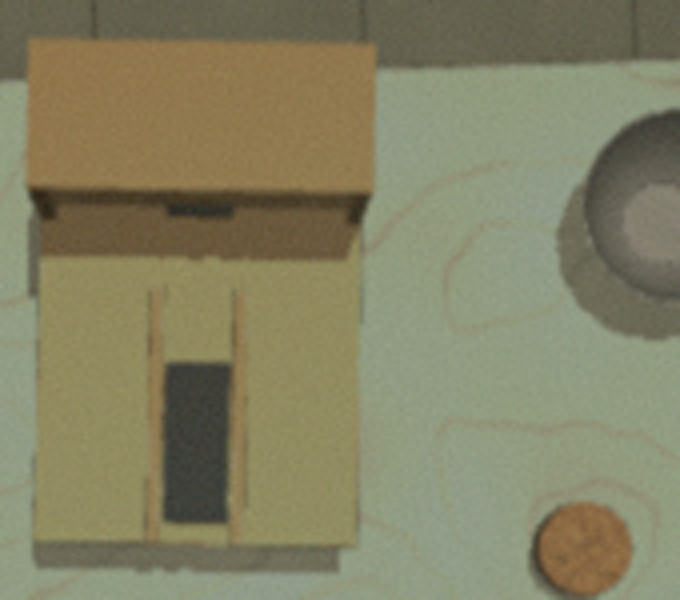

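The crop shows these points: slate corners (166,363), (230,363), (163,521), (227,523); shelf front corners (34,543), (357,546); trivet centre (584,548); and runners spanning X≈150–240. I'll intersect the rays with the known heights.

```bash
cat >> h.py <<'E'
def ray(name,pts,z):
    c=arm.get_calibration(name);K=np.array(c["intrinsics"]);R=cv2.Rodrigues(np.array(c["rvec"],float))[0]
    C=-R.T@np.array(c["tvec"]).ravel();o=[]
    for u,v in pts:
        r=R.T@np.linalg.inv(K)@[u,v,1];o.append(C+r*(z-C[2])/r[2])
    return np.array(o)
E
python3 - <<'E'
from h import *
f=lambda L,z:ray("top",[(275+(x-1.5)/4,75+(y-1.5)/4) for x,y in L],z)
s=f([(166,363),(230,363),(227,523),(163,521)],.105);e=f([(34,543),(357,546)],.1);t=f([(538,548),(631,548),(584,502),(584,596)],.04)
print("slate",s.round(4),s.mean(0).round(4));print("edge",e.round(4),e.mean(0));print("triv",t.round(4),t.mean(0))
r=f([(150,540),(240,542),(150,290),(242,290)],.109);print("runner",r.round(4))
b=s[:2].mean(0);a=s[2:].mean(0);print("len,yaw",np.linalg.norm(b-a),np.arctan2(*(b-a)[1::-1]),np.arctan2(e[0,0]-e[1,0],e[0,1]-e[1,1]))
print(arm.get_calibration("wrist")["tool_from_camera"])
E
```

```text
slate [[ 0.6702  0.0234  0.105 ]
 [ 0.6684 -0.0359  0.105 ]
 [ 0.5201 -0.0287  0.105 ]
 [ 0.5236  0.0302  0.105 ]] [ 0.5956 -0.0028  0.105 ]
edge [[ 0.507   0.1504  0.1   ]
 [ 0.4955 -0.148   0.1   ]] [0.501262   0.00115306 0.1       ]
triv [[ 0.4904 -0.3248  0.04  ]
 [ 0.4878 -0.4131  0.04  ]
 [ 0.533  -0.3704  0.04  ]
 [ 0.4435 -0.3666  0.04  ]] [ 0.48869037 -0.36870986  0.04      ]
runner [[ 0.5063  0.0425  0.109 ]
 [ 0.5021 -0.0401  0.109 ]
 [ 0.7383  0.0363  0.109 ]
 [ 0.7356 -0.0491  0.109 ]]
len,yaw 0.1476215944087507 -0.04747390566665817 0.03829653735893273
[[-6.35800784e-04 -9.66807841e-01 -2.55503806e-01  6.87273589e-02]
 [ 9.99999603e-01 -4.55161580e-04 -7.66120671e-04 -2.55597393e-04]
 [ 6.24395955e-04 -2.55504192e-01  9.66807746e-01 -9.24097948e-02]
 [ 0.00000000e+00  0.00000000e+00  0.00000000e+00  1.00000000e+00]]
```

Checks: slate 148×59 mm, edge length 299 mm, trivet 88 mm across. Shelf yaw is about −0.043. The slate's front is ~20 mm behind the edge and its back is at about (0.669, −0.006). Now I move above the spot behind it with the fingers shut, jaws across the shelf and camera towards the robot.

>>> carry_out(
  plan=[
    [10, 14, 0, 0.7, 0],
    [20, 26, 0, 1.2, 0],
    [30, 40, 0, 1.8, 0],
    [43.2, 55.8, 0, 2.655, 0],
    [43.2, 55.8, 0, 2.655, 0],
    [43.2, 55.8, 0, 2.655, 0],
    [43.2, 55.8, 0, 2.655, 0],
    [43.2, 55.8, 0, 2.655, 0],
    [43.2, 55.8, 0, 2.655, 0],
    [43.2, 55.8, 0, 2.655, 0],
    [43.2, 55.8, 0, 2.655, 0],
    [43.2, 55.8, 0, 2.655, 0],
    [43.2, 55.8, 0, 2.655, 0],
    [43.2, 55.8, 0, 2.655, 0],
    [43.2, 55.8, 0, 2.655, 0],
    [43.2, 55.8, 0, 2.655, 0],
    [43.2, 55.8, 0, 2.655, 0],
    [43.2, 55.8, 0, 2.655, 0],
    [43.2, 55.8, 0, 2.655, 0],
    [43.2, 55.8, 0, 2.655, 0],
  ],
)

```text
clock: 2.1
position: [0.7, -0.0063, 0.2911]
ee_rot: [-0.073, -3.14, 0.002]
force: [-0.2, -0.3, 0.8]
width: 0.006
```

```bash
python3 - <<'E'
from h import *
o,im,d=snap("wrist","w1")
E
```

```text
(no output)
```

View pics/w1.png

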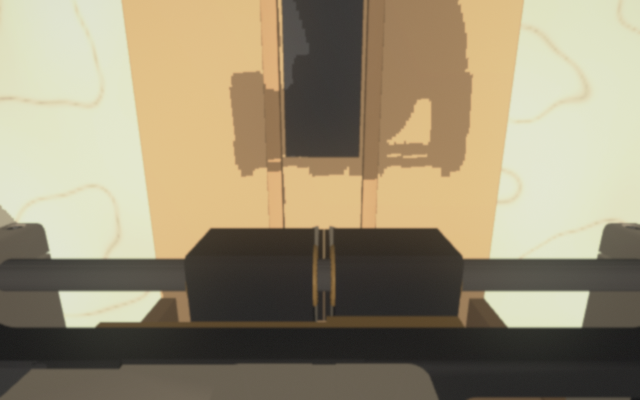

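The wrist view shows the slate's back edge at row 157 (columns 286–359), with runner inner edges at about 281 and 363. The fingers (column 322) are centred between the runners.

```bash
python3 - <<'E'
from h import *
d=np.load("pics/w1.npy");o=arm.observe()
P=[(288,154),(357,154),(322,160),(322,154),(322,180),(322,250)]
for p,w in zip(P,pix2w("wrist",P,d,o)):print(p,w.round(4))
print(o["position"],o["force"])
E
```

```text
(288, 154) [ 0.67   -0.0335  0.1051]
(357, 154) [0.6727 0.0224 0.1045]
(322, 160) [ 0.677  -0.0063  0.0997]
(322, 154) [ 0.6713 -0.006   0.1046]
(322, 180) [ 0.6939 -0.0071  0.1002]
(322, 250) [ 0.6908 -0.0062  0.2506]
[ 0.70005345 -0.00626581  0.29125364] [ 0.05412818  0.63451775 -0.07790874]
```

Back end at x=0.6735, which agrees with the top view. Lower the fingertips to about 2 mm above the shelf, then check.

>>> carry_out(
  plan=[
    [0, 0, -4, 0, 0],
    [0, 0, -8, 0, 0],
    [0, 0, -10.5, 0, 0],
    [0, 0, -11.5, 0, 0],
    [0, 0, -12, 0, 0],
    [0, 0, -12.3, 0, 0],
    [0, 0, -12.3, 0, 0],
  ],
)

```text
clock: 2.85
position: [0.7007, -0.006, 0.1694]
ee_rot: [0.073, 3.139, -0.002]
force: [-0.4, 0.1, -0.1]
width: 0.004
```

>>> carry_out(
  plan=[
    [0, 0, -0.2, 0, 0],
    [-0.6, 0, -0.2, 0, 0],
    [-1.2, 0, -0.2, 0, 0],
    [-1.6, 0.1, -0.2, 0, 0],
    [-2.2, 0.1, -0.2, 0, 0],
    [-2.8, 0.1, -0.2, 0, 0],
    [-3.4, 0.1, -0.2, 0, 0],
    [-4, 0.2, -0.2, 0, 0],
    [-4.6, 0.2, -0.2, 0, 0],
    [-5.2, 0.2, -0.2, 0, 0],
  ],
)

```text
clock: 3.85
position: [0.6482, -0.004, 0.1675]
ee_rot: [0.073, 3.139, -0.002]
force: [2.5, -0.1, 1.3]
width: 0.005
```

The push is working: 2.5 N against the tool, with no jamming.

>>> carry_out(
  plan=[
    [-0.6, 0, 0, 0, 0],
    [-1.2, 0, 0, 0, 0],
    [-1.8, 0.1, 0, 0, 0],
    [-2.4, 0.1, 0, 0, 0],
    [-3, 0.1, 0, 0, 0],
    [-3.5, 0.1, 0, 0, 0],
    [-3.9, 0.2, 0, 0, 0],
    [-4.2, 0.2, 0, 0, 0],
    [-4.3, 0.2, 0, 0, 0],
    [-4.3, 0.2, 0, 0, 0],
    [-4.3, 0.2, 0, 0, 0],
    [-4.3, 0.2, 0, 0, 0],
  ],
)

```text
clock: 5.05
position: [0.6052, -0.002, 0.1674]
ee_rot: [0.073, 3.139, -0.002]
force: [-0.1, 0.2, -0.5]
width: 0.004
```

```bash
python3 - <<'E'
from h import *
o,im,d=snap("side","s1");c=im[160:260,240:400,::-1]
cv2.imwrite("pics/s1c.png",cv2.resize(c,None,fx=4,fy=4,interpolation=cv2.INTER_CUBIC))
E
```

```text
(no output)
```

View pics/s1c.png

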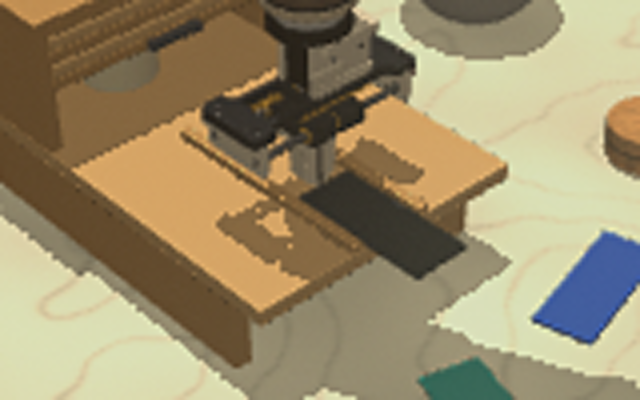

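The slate now overhangs the edge; its front corners are at crop (420,277) and (466,245), and it looks flat.

```bash
python3 - <<'E'
from h import *
s=ray("side",[(240+(x-1.5)/4,160+(y-1.5)/4) for x,y in [(420,274),(466,243),(345,172),(303,197)]],.105);print(s.round(4))
e=ray("side",[(240+(x-1.5)/4,160+(y-1.5)/4) for x,y in [(260,312),(506,172)]],.1);print(e.round(4),e.mean(0))
print(arm.observe()["clock"])
E
```

```text
[[ 0.4448  0.0295  0.105 ]
 [ 0.4442 -0.0282  0.105 ]
 [ 0.59   -0.029   0.105 ]
 [ 0.5908  0.0235  0.105 ]]
[[ 0.5103  0.1517  0.1   ]
 [ 0.4892 -0.1356  0.1   ]] [0.49977636 0.0080466  0.1       ]
5.1
```

Overhang is about 56 mm, and both views agree. Next I retreat up, open the fingers and go out in front of the edge to x=0.466.

>>> carry_out(
  plan=[
    [0.6, 0, 0, 0, 0],
    [0.6, 0, 3, 0, 0],
    [0.6, 0, 7, 0, 4],
    [-3, 0.2, 7, 0, 9.1],
    [-8, 0.4, 7, 0, 9.1],
    [-12, 0.4, 7, 0, 9.1],
    [-13.9, 0.4, 7, 0, 9.1],
    [-13.9, 0.4, 7, 0, 9.1],
    [-13.9, 0.4, 7, 0, 9.1],
    [-13.9, 0.4, 7, 0, 9.1],
    [-13.9, 0.4, 7, 0, 9.1],
    [-13.9, 0.4, 7, 0, 9.1],
  ],
)

```text
clock: 6.3
position: [0.4668, 0.0022, 0.2372]
ee_rot: [0.073, 3.14, -0.001]
force: [-0.5, -0.2, -0.2]
width: 0.828
```

```bash
python3 - <<'E'
from h import *
o,im,d=snap("wrist","w2");print(o["position"],o["width"])
o,im,d=snap("top","t2");m=(d>0)
for p,z in (((324,195),0),((324,205),0),((324,215),0),((324,220),0)):print(p,pix2w("top",[p],d).round(3),im[p[1],p[0]])
E
```

```text
[0.4668423  0.00219273 0.23723792] 0.828256444966622
(324, 195) [[ 0.559 -0.003  0.106]] [61 63 55]
(324, 205) [[ 0.501 -0.007  0.579]] [66 57 46]
(324, 215) [[ 0.474 -0.006  0.588]] [79 71 51]
(324, 220) [[ 0.461 -0.006  0.602]] [71 63 49]
```

View pics/w2.png

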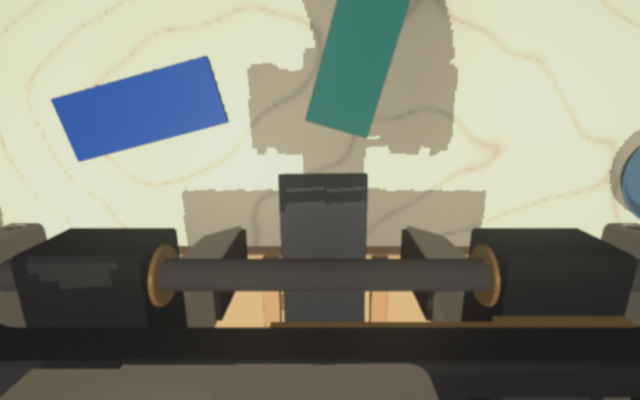

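The slate's front end is at rows 174–187 (columns 280–366), centred between the open fingers. The shelf edge is at row ~247.

```bash
python3 - <<'E'
from h import *
d=np.load("pics/w2.npy");o=arm.observe()
P=[(323,177),(323,184),(323,190),(284,200),(362,200),(323,230),(270,244),(270,255),(380,244),(380,255)]
for p,w in zip(P,pix2w("wrist",P,d,o)):print(p,w.round(4))
E
```

```text
(323, 177) [0.4456 0.0031 0.1051]
(323, 184) [0.4504 0.0029 0.1049]
(323, 190) [0.4546 0.0027 0.1047]
(284, 200) [ 0.4604 -0.024   0.1045]
(362, 200) [0.4627 0.0287 0.1052]
(323, 230) [0.4829 0.0014 0.1055]
(270, 244) [ 5.355e-01 -5.580e-02  2.000e-04]
(270, 255) [ 0.5027 -0.038   0.0994]
(380, 244) [ 5.41e-01  5.72e-02 -3.00e-04]
(380, 255) [0.5066 0.0417 0.0988]
```

The slate is flat with its front at x≈0.4445. Descend and close.

>>> carry_out(
  plan=[
    [0, 0, -3, 0, 9.1],
    [0, 0, -6, 0, 9.1],
    [0, 0, -7.5, 0, 9.1],
    [0, 0, -8.3, 0, 9.1],
    [0, 0, -8.4, 0, 9.1],
    [0, 0, -8.4, 0, 9.1],
    [0, 0, -8.4, 0, 5],
    [0, 0, -8.4, 0, 5],
    [0, 0, -8.4, 0, 5],
    [0, 0, -8.4, 0, 5],
    [0, 0, -8.4, 0, 5],
    [0, 0, -8.4, 0, 5],
    [0, 0, -8.4, 0, 5],
    [0, 0, -8.4, 0, 5],
  ],
  squeeze=40,
)

```text
clock: 7.8
position: [0.4666, 0.0021, 0.1533]
ee_rot: [0.073, 3.14, -0.001]
force: [-0.0, -0.0, 2.1]
width: 0.643
```

It's gripped at 59 mm. Lift slowly.

>>> carry_out(
  plan=[
    [0, 0, 0, 0, 4],
    [0, 0, 0.3, 0, 4],
    [0, 0, 0.8, 0, 4],
    [0, 0, 1.4, 0, 4],
    [0, 0, 2.2, 0, 4],
    [0, 0, 3, 0, 4],
    [0, 0, 4, 0, 4],
    [0, 0, 5, 0, 4],
    [0, 0, 6, 0, 4],
    [0, 0, 6.5, 0, 4],
    [0, 0, 6.5, 0, 4],
    [0, 0, 6.5, 0, 4],
  ],
  squeeze=50,
)

```text
clock: 9.0
position: [0.4665, 0.002, 0.2182]
ee_rot: [0.073, 3.14, -0.001]
force: [-0.7, 1.0, -1.6]
width: 0.642
```

```bash
python3 - <<'E'
from h import *
o,im,d=snap("side","s2");c=im[130:260,240:400,::-1];print(o["force"],o["ft_torque"])
cv2.imwrite("pics/s2c.png",cv2.resize(c,None,fx=4,fy=4,interpolation=cv2.INTER_CUBIC))
P=[(324,y) for y in range(158,206,4)]
o,im,d=snap("top","t3")
for p,w in zip(P,pix2w("top",P,d)):print(p,w.round(3),im[p[1],p[0]])
E
```

```text
[-0.65711948  0.98640464 -1.62404871] [ 0.10768835 -0.03162221 -0.04062263]
(324, 158) [ 0.698 -0.007  0.1  ] [149 142  95]
(324, 162) [ 0.682 -0.006  0.101] [148 142  94]
(324, 166) [ 0.668 -0.006  0.1  ] [146 138  95]
(324, 170) [ 0.652 -0.005  0.103] [149 140  97]
(324, 174) [ 0.638 -0.005  0.097] [152 144 100]
(324, 178) [ 0.623 -0.004  0.101] [144 140  94]
(324, 182) [ 0.608 -0.004  0.1  ] [150 143  99]
(324, 186) [ 0.587 -0.004  0.168] [75 75 65]
(324, 190) [ 0.573 -0.004  0.169] [63 64 56]
(324, 194) [ 0.559 -0.003  0.168] [64 69 60]
(324, 198) [ 0.522 -0.007  0.542] [56 50 41]
(324, 202) [ 0.51  -0.007  0.551] [61 59 45]
```

View pics/s2c.png

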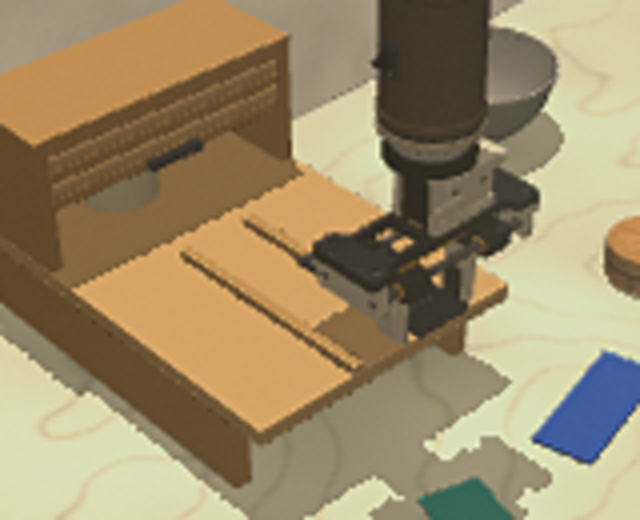

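The slate is held clear and level, with its top at 0.168–0.169 m along its length. Its centre is 53 mm ahead of the tool. Now I carry it above the trivet.

>>> carry_out(
  plan=[
    [0, -0.7, 0, 0, 4],
    [0, -2, 0, 0, 4],
    [0, -4, 0, 0, 4],
    [-0.5, -7, 0, 0, 4],
    [-1, -10, 0, 0, 4],
    [-1.5, -13, 0, 0, 4],
    [-2, -16, 0, 0, 4],
    [-2.5, -19, 0, 0, 4],
    [-3, -22, 0, 0, 4],
    [-3.1, -25, 0, 0, 4],
    [-3.1, -28, 0, 0, 4],
    [-3.1, -31, 0, 0, 4],
    [-3.1, -33.5, 0, 0, 4],
    [-3.1, -35.3, 0, 0, 4],
    [-3.1, -36.3, 0, 0, 4],
    [-3.1, -36.8, 0, 0, 4],
    [-3.1, -36.8, 0, 0, 4],
    [-3.1, -36.8, 0, 0, 4],
  ],
)

```text
clock: 10.9
position: [0.4357, -0.3648, 0.2179]
ee_rot: [0.07, 3.14, -0.0]
force: [0.5, 1.0, -1.2]
width: 0.644
```

```bash
python3 - <<'E'
from h import *
o,im,d=snap("top","t4");print(o["position"],o["width"])
c=im[160:260,350:490,::-1];cv2.imwrite("pics/t4c.png",cv2.resize(c,None,fx=5,fy=5,interpolation=cv2.INTER_CUBIC))
P=[(x,y) for y in range(184,216,4) for x in (419,)]
for p,w in zip(P,pix2w("top",P,d)):print(p,w.round(3),im[p[1],p[0]])
E
```

```text
[ 0.43565251 -0.36475643  0.21793653] 0.6436504153187842
(419, 184) [ 0.598 -0.374  0.001] [148 156 127]
(419, 188) [ 0.583 -0.374 -0.001] [147 156 128]
(419, 192) [ 0.556 -0.342  0.161] [81 86 75]
(419, 196) [ 0.542 -0.34   0.166] [81 81 73]
(419, 200) [ 0.527 -0.34   0.165] [80 80 65]
(419, 204) [ 0.513 -0.339  0.168] [62 60 51]
(419, 208) [ 0.499 -0.339  0.163] [68 62 51]
(419, 212) [ 0.485 -0.338  0.168] [61 60 52]
```

View pics/t4c.png

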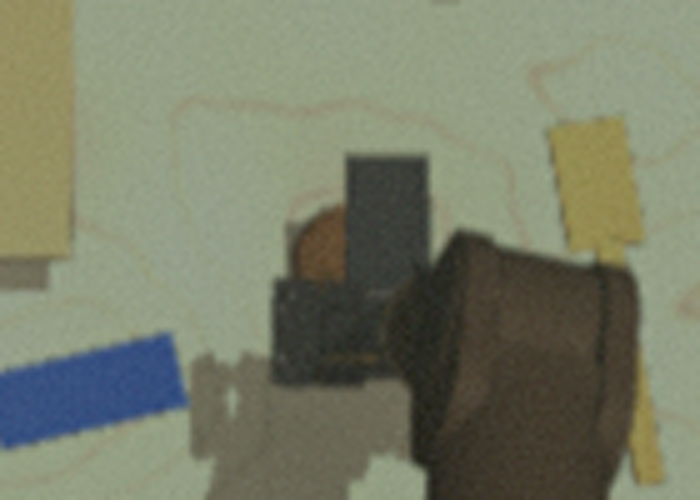

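The slate's back edge is at crop (347–429, 155), i.e. about (0.561, −0.369). That puts its centre at about (0.487, −0.367), within 3 mm of the trivet centre. Lower it.

>>> carry_out(
  plan=[
    [0, -0.1, -0.6, 0, 4],
    [0, -0.1, -1.8, 0, 4],
    [0, -0.1, -3.3, 0, 4],
    [0, -0.1, -5, 0, 4],
    [0, -0.1, -6.7, 0, 4],
    [0, -0.1, -8.2, 0, 4],
    [0, -0.1, -9.5, 0, 4],
    [0, -0.1, -10.5, 0, 4],
    [0, -0.1, -11.2, 0, 4],
    [0, -0.1, -11.7, 0, 4],
    [0, -0.1, -12, 0, 4],
    [0, -0.1, -12.2, 0, 4],
    [0, -0.1, -12.2, 0, 4],
    [0, -0.1, -12.2, 0, 4],
  ],
)

```text
clock: 12.35
position: [0.4358, -0.3659, 0.0963]
ee_rot: [0.07, 3.14, -0.001]
force: [0.0, 0.6, -1.1]
width: 0.64
```

Still 3 mm to go; creep down and watch the force.

>>> carry_out(
  plan=[
    [0, 0, -0.1, 0, 4],
    [0, 0, -0.2, 0, 4],
    [0, 0, -0.25, 0, 4],
    [0, 0, -0.25, 0, 4],
  ],
)

```text
clock: 12.75
position: [0.4359, -0.366, 0.0939]
ee_rot: [0.07, 3.14, -0.001]
force: [0.0, -0.5, -1.2]
width: 0.642
```

>>> carry_out(
  plan=[
    [0, 0, -0.05, 0, 4],
    [0, 0, -0.1, 0, 4],
    [0, 0, -0.1, 0, 4],
  ],
)

```text
clock: 13.05
position: [0.4359, -0.3659, 0.0933]
ee_rot: [0.07, 3.14, -0.002]
force: [-2.6, 0.2, 6.9]
width: 0.641
```

Contact at 7 N, at the expected height. Release and rise.

>>> carry_out(
  plan=[
    [0, 0, 0, 0, 6.5],
    [0, 0, 0, 0, 7.2],
    [0, 0, 0, 0, 8],
    [0, 0, 0, 0, 8],
    [0, 0, 0, 0, 8],
    [0, 0, 0, 0, 8],
    [0, 0, 2, 0, 8],
    [0, 0, 5, 0, 8],
    [0, 0, 9, 0, 8],
    [-3, 0, 13, 0, 8],
    [-7, 0, 16, 0, 8],
    [-10, 0, 18, 0, 8],
    [-10, 0, 18, 0, 8],
    [-10, 0, 18, 0, 8],
    [-10, 0, 18, 0, 8],
    [-10, 0, 18, 0, 8],
  ],
)

```text
clock: 14.65
position: [0.3367, -0.3654, 0.2725]
ee_rot: [0.068, 3.14, 0.0]
force: [0.6, 0.2, -0.1]
width: 0.871
```

```bash
python3 - <<'E'
from h import *
o,im,d=snap("side","s5");print(o["position"],o["force"],o["width"])
c=im[150:230,350:480,::-1];cv2.imwrite("pics/s5c.png",cv2.resize(c,None,fx=5,fy=5,interpolation=cv2.INTER_CUBIC))
o,im,d=snap("top","t5")
K=[];V=[]
for v in range(180,240):
  for u in range(395,450):
    if d[v,u]>0: 
      w=pix2w("top",[(u,v)],d)[0]
      if .035<w[2]<.055 and im[v,u].max()<100:V.append(w)
V=np.array(V);print(len(V),V.min(0),V.max(0));(c,_,_)=cv2.minAreaRect(V[:,:2].astype(np.float32)*1000),0,0
print(c);A=np.c_[V[:,:2],np.ones(len(V))];print("plane",np.linalg.lstsq(A,V[:,2],rcond=None)[0],V[:,2].mean())
E
```

```text
[ 0.33673913 -0.36543832  0.27254458] [ 0.63385637  0.169837   -0.11865837] 0.8712892826318256Traceback (most recent call last):
  File "<stdin>", line 9, in <module>
  File "h.py", line 4, in pix2w
    c=arm.get_calibration(name);K=np.array(c["intrinsics"]);out=[]
ValueError: time passes only in moves, steps and waits
```

View pics/s5c.png

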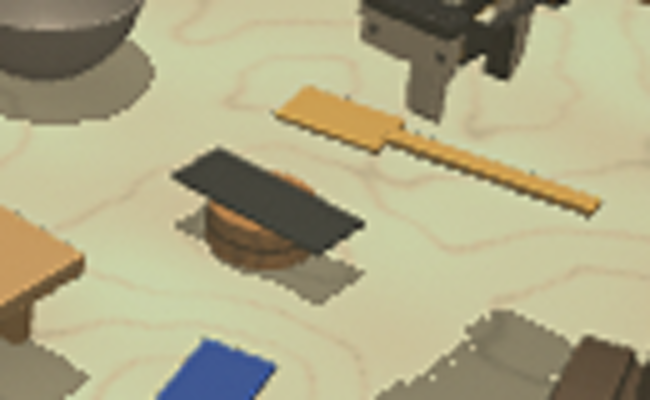

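The slate lies flat on the trivet, clear of the gripper. Its corners are at crop (173,176), (220,147), (364,222), (322,252). I'll check the centre, then hand in if it's good.

```bash
python3 - <<'E'
from h import *
s=ray("side",[(350+(x-2)/5,150+(y-2)/5) for x,y in [(173,176),(220,147),(364,222),(322,250)]],.045)
d=np.load("pics/s5.npy");P=[(350+x//5,150+y//5) for x,y in [(205,176),(268,200),(325,228)]]
print(s.round(4),s.mean(0),pix2w("side",P,d).round(4))
e=np.hypot(*(s.mean(0)[:2]-[.4887,-.3687]));print(e)
if e<.02: print(arm.sign_off())
E
```

```text
[[ 0.5602 -0.34    0.045 ]
 [ 0.5586 -0.4014  0.045 ]
 [ 0.4113 -0.3931  0.045 ]
 [ 0.4135 -0.3387  0.045 ]] [ 0.48591122 -0.3682882   0.045     ] [[ 0.5381 -0.3563  0.0464]
 [ 0.4817 -0.3609  0.0464]
 [ 0.4274 -0.3654  0.0464]]
0.002819018745496444
the job is handed in; nothing more can be done
None
```

The slate is on the trivet, flat and released, and the job is handed in; the run took about 15 s of the 54 s allowed.

I pushed it forward from behind with closed fingertips until it overhung the edge by about 55 mm. I then pinched the overhanging part across its 60 mm width, lifted it level, carried it over and set it down at about 7 N contact before letting go.

**Last checks (side camera):**
- The slate's centre is about 3 mm from the trivet's centre.
- Its top reads 46.4 mm at all three points along its length, so it is level. A 45 mm top was expected, and the difference is within the 2 mm calibration tolerance.
- The gripper is clear of it.

**Not checked:**
- A closing plane fit from the top camera crashed on a script error, so the final position rests on the side camera alone.
- I did not measure the spoon rest, spatula and canister again at the end. The arm kept well clear of them throughout, and the spatula looked undisturbed in the last picture.

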